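# Put the sample vial in its keeper and hold the bayonet lid half way to its lock

## Task

Stand the sample vial upright in its own socket in the middle of the keeper that is screwed to the bench and let go of it, then put the keeper's bayonet lid on over it, lugs through the slots, and turn the lid clockwise only half way to the lock (about 45 degrees, pointers at the single ribs), so that the pot can still breathe. Never turn it on into the lock click; finish while still gripping the lid there, steady and fully down on the collar. Leave everything else on the bench alone.

Things in the scene. Friction and masses are not known exactly. Their poses are not given: they have to be found in the camera images.
- keeper: Fixed grey round pot, 92 mm across, 70 mm high (foot plate 116 mm across, 6 mm thick), open on top. Origin: centre of its underside, z up. The collar's two entry slots for the lid's lugs lie along its +x and -x; a half turn about z looks the same. A black block (spring pin) stands out of its side 82 degrees clockwise of +x, to 56 mm from the axis, top at z = 63 mm.
- collar (a point): Centre of the mouth at the collar's top, 70 mm above the bench; axes as the keeper's. The collar is a metal ring 8 mm thick; mouth 54 mm across; entry slots 20 mm wide, reaching 37.5 mm from the axis, along +x and -x. A pair of small ribs (3 mm high, 44 mm from the axis) flanks each slot; a single rib stands 45 degrees clockwise of each slot.
- half_rib (a point): Top of the single rib that marks half way for the lug that entered at +x. Under the collar the lugs travel only clockwise seen from above (negative yaw): 0 at the slots, 45 degrees here; a spring pin (the click) is met from about 70, the lock is at about 94 degrees, then a dead stop. Anticlockwise is blocked after some 13. Turning takes little effort.
- socket (a point): Centre of the floor of the vial's socket, on the keeper's axis, 40 mm above the bench (30 mm below the collar's top). The socket is a black tube, 29 mm inside, 36 mm outside, 18 mm high from that floor.
- lid: Loose white bayonet lid, 84 mm high, 0.12 kg, starts upright. Origin: centre of its underside, z up. Plug 48 mm across with two round-ended lugs 12 mm wide along +x and -x, to 34 mm from the axis, z = 0 to 6 mm. Rim 82 mm across, z = 16 to 21 mm, rests on the collar: fully down, the origin is 54 mm above the bench. Play under the collar: 2 mm up, 3 mm sideways.
- wing (a point): Centre of the lid's wing bar, on its axis 72 mm above the lid's origin; axes as the lid's. The bar runs along x above the lugs, 46 mm long, 14 mm thick (across y), z = 60 to 84 mm of the lid: grip it from above. Below it a hollow dome 60 mm across with room inside for the standing vial. A half turn looks the same; pointers on the rim above the lugs.
- vial: Loose small round bottle with a screw cap, 25 mm across, 64 mm high, standing upright. Origin: centre of its underside. In its socket 34 mm of it stand above the collar's top; grip the upper 25 mm so that the fingers stay above the collar.
- timer: Bystander, to be left alone: white bench timer, 64x70x21 mm.
- label_box: Bystander, to be left alone: small carton, 61x88x46 mm.
- dibber: Bystander, to be left alone: wooden dibber, 138 mm long, lying.
Mind the look-alikes: they are no part of the job. What is shaped like the keeper but orange or purple is not meant.

How it is judged:
By the outcome, as a careful person would: the job done as asked, in the order asked, and still so for the second after the job is handed in, while the arm keeps its last pose, push and grip.
It also fails if it takes over 54 s, if anything falls off the work surface, if the arm or the gripper's body presses on something with over 40 N, if the wrist force passes 120 N, or if a joint passes its speed limit or range.

## Robot

A 7-joint arm with a two-finger parallel gripper is mounted at the origin on a cart in front of the work surface, level with it; the furniture and walls round the work are solid. World frame = base frame: x ahead of the robot, y to its left, z up, the work surface at z = 0. Lengths are in m, angles in rad, forces in N, time in s.
With the tool pointing down it reaches from about 0.4 to 0.875 m from the base axis. Payload 19.3 kg.
Tool frame: the origin (TCP) lies on the mounting face of the last link; the fingertips stand 173 mm ahead of it and the grasp point (between the pads) lies 155 mm ahead of it; z points along the fingers, y is the line along which they close (so a half turn about z gives the same grasp; the last joint's range is limited). The gripper opens to 85 mm and grips with 20 to 120 N. Pads are 22 mm wide; open, the fingers measure 114 mm over their backs; the gripper's body (76 mm by 85 mm) begins 54 mm behind the grasp point. The pads swing forward as they close: fully open they stand 13 mm farther back than shut.
Start: joints at [1.146, 0.521, -0.036, 1.599, 0.021, 1.021, -0.113], TCP at [0.217, -0.586, 0.405] pointing down, gripper open.
Joint ranges: [-2.91, 2.91], [-0.3, 2.13], [-1.5, 1.42], [0.17, 2.43], [-1.26, 4.41], [0.16, 1.93], [-2.52, 2.52]. Speed limits (rad/s): [1.89, 1.89, 2.39, 2.39, 3.01, 3.01, 3.01].

## Interface

Orientations are given as [roll, pitch, yaw] about the fixed x, y, z axes, in that order (R = Rz(yaw) Ry(pitch) Rx(roll)).
In Python, from workcell import bot, vision gives the robot as it stands.
- The arm moves only by the shell command python3 -m creep 'ROWS' [FORCE]. ROWS is JSON, a list that holds one entry, the list of rows, each a list of 7 numbers: the opening, from -1 (shut) to 1 (fully open), then the shift along the tool's x, y, z in cm, then the turn, a rotation vector about the tool's x, y, z in rad. In form: [[[grip, tx, ty, tz, rx, ry, rz], ...]]. A call has 1 to 12 rows; each row shifts and turns the commanded pose from where the row before left it, along the tool's axes as they then stand; what a row does not reach is not made up. A row lasts 1/8 s, in which the tool goes at most 62.5 mm and 10.7 degrees, less where a joint would pass 70% of its speed; a pose out of reach is approached as far as the arm can. A call with a gripper value outside its range is refused whole. The fingers move at their own pace and stop on an object; FORCE is the grip in N (left out, the last holds). Time passes only in rows, so rows that do not move let the fingers close. It gives the time, the measured TCP pose, the force, the opening and the grip force at its end, in the units of the state.
- bot.observe(): the state, without advancing time (a new reading comes with each control period).
- vision.grab_frame(name): name is "scene" or "top" or "wrist"; returns a dict with "image" (480x640x3 uint8, blue, green, red), "depth" (480x640 float32, m along the optical axis (not along the pixel's ray), 0 where there is no reading), "fovy" (degrees; the focal length in pixels is half the picture's height over the tangent of half this angle, whatever the lens; pixels are square), "cx", "cy" (the principal point, pixels), "cam_to_world" (4x4, takes a point from camera to world coordinates); the wrist camera has in their place "tool_from_camera" (4x4, takes a point from camera to tool coordinates, whose origin is the TCP and whose axes are the flange's). Camera axes: x right, y down, z forward; pixel columns grow to the right and rows downward; lengths in m; the calibration is good to about 2 mm. The wrist camera is an equidistant fisheye: a pixel r from the principal point sees the ray r / f radians off the axis. A picture is of the moment at which its call begins: read the wrist's pose just before it.
- bot.job_done(): hands the job in; it is judged then, once.
The state is a dict: "clock": time; "qpos": joint angles; "qd": joint speeds; "joint_efforts": joint torques, N m; "position": TCP position; "tool_rot": TCP orientation; "force": force on the tool from outside, world axes, zero at the start; "moment": the same for the moment, N m; "grip_width": finger opening in m; "finger_force": force on a finger pad.
Only numpy, scipy, OpenCV 4.12 (cv2) and the standard library are available. Lean on these libraries where they do the work, as an engineer would, in place of code of your own. Each camera call takes 0.05 s, during which the arm holds its last target. There are 200 camera calls.

## Working session

There is one attempt and no reset: what is moved stays moved. The work goes in short steps, Python scripts to look and compute and a shell command to move; the robot and the scene stay as the last step left them, time stands still between calls to the robot, and variables do not carry over. Pictures are saved under pics/ and viewed, at most 10 in all, crops included, and the job is handed in when it is done.

```bash
mkdir -p pics; ls; cat > h.py <<'E'
import numpy as np,cv2
from workcell import bot,vision
from scipy.spatial.transform import Rotation as R
def f_(d): return 240/np.tan(np.radians(d["fovy"])/2)
def cloud(d):
    v,u=np.mgrid[0:480,0:640]; f=f_(d); z=d["depth"]
    P=np.stack([(u-d["cx"])/f*z,(v-d["cy"])/f*z,z,np.ones_like(z)],-1)
    return (P@np.array(d["cam_to_world"]).T)[...,:3]
def plane(d,u,v,h):
    f=f_(d);T=np.array(d["cam_to_world"])
    r=T[:3,:3]@np.array([(u-d["cx"])/f,(v-d["cy"])/f,1]);o=T[:3,3]
    return o+r*(h-o[2])/r[2]
E
python3 - <<'E'
from h import *
import pickle
s=bot.observe();print(s)
for n in("scene","top","wrist"):
    d=vision.grab_frame(n);pickle.dump(d,open(n+".pkl","wb"));cv2.imwrite(f"pics/{n}0.png",d["image"]);print(n,d["fovy"],d["cx"],d["cy"],d.get("cam_to_world",d.get("tool_from_camera")))
E
```

```text
pics
{'clock': 0.0, 'qpos': array([ 1.14581058,  0.52198518, -0.03631454,  1.59999294,  0.02120804,
        1.02106186, -0.11279297]), 'qd': array([-0.00182054,  0.00084195, -0.00057659,  0.00029081, -0.00150885,
        0.00124312, -0.0008184 ]), 'joint_efforts': array([-2.03723270e-03, -9.27117062e+01,  1.97877780e+00, -3.69928014e+01,
        1.77262130e-02,  8.31952697e-03,  3.34299637e-05]), 'position': array([ 0.21704425, -0.58596073,  0.40414913]), 'tool_rot': array([-3.14053409e+00,  8.73607135e-05,  3.54775636e-01]), 'force': array([ 0.74922634, -0.02573434, -0.52721505]), 'moment': array([0.02687067, 0.00512851, 0.02303785]), 'finger_force': 0.0, 'grip_width': 0.08538749603245266}
scene 45.21668616364751 319.80602374524847 250.4151320010881 [[ 8.83592229e-01 -2.85478046e-01  3.71169851e-01  8.62004740e-02]
 [-4.68257044e-01 -5.39262430e-01  6.99950979e-01 -1.01732507e+00]
 [ 3.37317661e-04 -7.92274143e-01 -6.10165198e-01  8.89599414e-01]
 [ 0.00000000e+00  0.00000000e+00  0.00000000e+00  1.00000000e+00]]
top 56.25364603212136 322.0082542278876 231.32145897580818 [[-0.002628   -0.99076246  0.13558334  0.40247423]
 [-0.99999079  0.00306382  0.00300588 -0.10880816]
 [-0.00339351 -0.13557419 -0.99076139  1.2608591 ]
 [ 0.          0.          0.          1.        ]]
wrist 65.70646984690485 311.3893062853035 233.50969574588152 [[-6.32221894e-04 -9.51113286e-01 -3.08841573e-01  7.94645312e-02]
 [ 9.99999493e-01 -8.43542765e-04  5.50713287e-04  1.39009987e-03]
 [-7.84311798e-04 -3.08841068e-01  9.51113337e-01  3.15463433e-02]
 [ 0.00000000e+00  0.00000000e+00  0.00000000e+00  1.00000000e+00]]
```

View pics/top0.png

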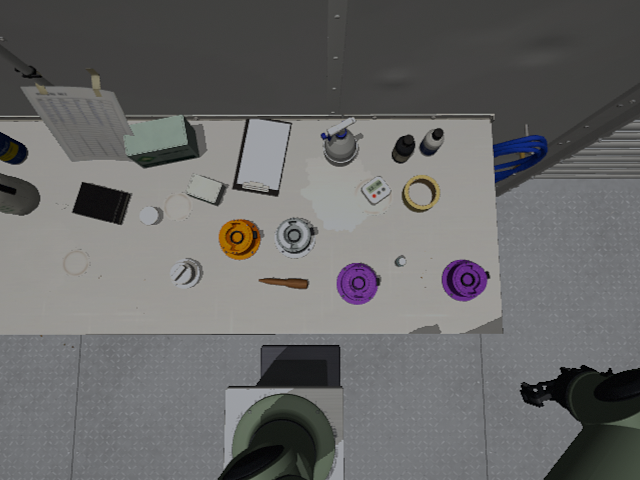

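View pics/scene0.png

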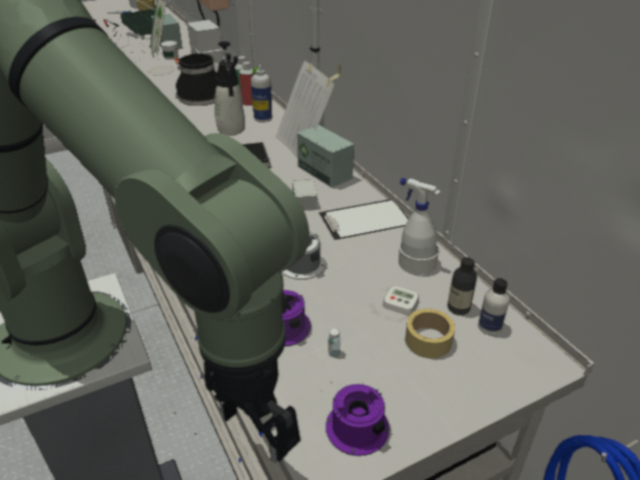

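Top view: grey keeper at (296,237); its look-alikes are orange (240,239) and purple (358,284) and (465,281). Grey matches the description. The lid, with its bar, is at (186,273) and the vial is at (401,261). The white disc at (150,215) has no wing bar. I'll confirm these in one enlarged crop.

```bash
python3 - <<'E'
from h import *
import pickle
d=pickle.load(open("top.pkl","rb"));im=d["image"];P=cloud(d)
C=[cv2.resize(im[v-33:v+33,u-33:u+33],(400,400),interpolation=cv2.INTER_CUBIC)[:,:] for u,v in((296,237),(186,273),(401,261),(150,215))]
m=np.vstack([np.hstack(C[:2]),np.hstack(C[2:])]);cv2.imwrite("pics/crop1.png",cv2.resize(m,(600,600)))
for n,u,v,r in(("keeper",296,237,25),("lid",186,273,20),("vial",401,261,8),("disc",150,215,14)):
    p=P[v-r:v+r,u-r:u+r].reshape(-1,3);p=p[d["depth"][v-r:v+r,u-r:u+r].ravel()>0]
    print(n,"zmax",np.percentile(p[:,2],[50,90,98,100]))
    for lo,hi in((.01,.03),(.03,.05),(.05,.066),(.066,.08),(.08,.1)):
        q=p[(p[:,2]>lo)&(p[:,2]<hi)]
        if len(q)>5: print(lo,len(q),q.mean(0),(q.min(0)+q.max(0))/2,np.ptp(q,0))
print([plane(d,*a) for a in((296,237,.07),(186,273,.08),(401,261,.064))])
E
```

```text
keeper zmax [0.00441126 0.06885793 0.07241189 0.07669861]
0.01 41 [ 0.52770109 -0.04238149  0.01686698] [ 0.55934068 -0.03072975  0.01940012] [0.10479674 0.10917539 0.01871678]
0.03 322 [ 0.55777179 -0.02794675  0.03994577] [ 0.55420888 -0.03757863  0.04018342] [0.08346727 0.07411643 0.01951796]
0.05 187 [ 0.55822159 -0.03688473  0.0608863 ] [ 0.55723886 -0.03402077  0.05799737] [0.09163951 0.09916815 0.01598672]
0.066 463 [ 0.55600937 -0.02931064  0.06942236] [ 0.55731332 -0.03134296  0.07135068] [0.08958362 0.09395419 0.01069585]
lid zmax [0.00273718 0.06221054 0.0844055  0.08844842]
0.01 250 [0.45363279 0.25819985 0.02116366] [0.45636385 0.26963493 0.02128769] [0.07994868 0.07427379 0.01742066]
0.03 50 [0.45230714 0.25184622 0.04104597] [0.45629697 0.25944147 0.03987402] [0.05909269 0.03399361 0.01970944]
0.05 283 [0.45599757 0.26948661 0.05939817] [0.45712699 0.27184621 0.05862167] [0.05591395 0.05980147 0.01428743]
0.066 38 [0.45497011 0.26801827 0.07416089] [0.45660106 0.27088031 0.07299073] [0.0399844  0.03162642 0.01396054]
0.08 85 [0.45661775 0.27236435 0.08399989] [0.456116
[... 317 characters left out ...]
9] [0.02434313 0.02456562 0.01765777]
0.05 43 [ 0.48607618 -0.31849884  0.06154986] [ 0.486713   -0.31903414  0.05817082] [0.02154582 0.0196237  0.0156436 ]
0.066 7 [ 0.48480303 -0.31680533  0.06715689] [ 0.48420023 -0.31646547  0.06751759] [0.01345162 0.01347215 0.00288386]
disc zmax [0.00187793 0.02903432 0.03177749 0.03804915]
0.01 246 [0.61753467 0.37667618 0.02633322] [0.6187567  0.37757653 0.01998551] [0.05156832 0.05154789 0.01979205]
0.03 50 [0.61729992 0.37461478 0.03145819] [0.61669171 0.37485082 0.03402913] [0.04841326 0.04625364 0.00804005]
[array([ 0.5503351 , -0.03563382,  0.07      ]), array([0.45479056, 0.25195645, 0.08      ]), array([ 0.48578315, -0.31547341,  0.064     ])]
```

View pics/crop1.png

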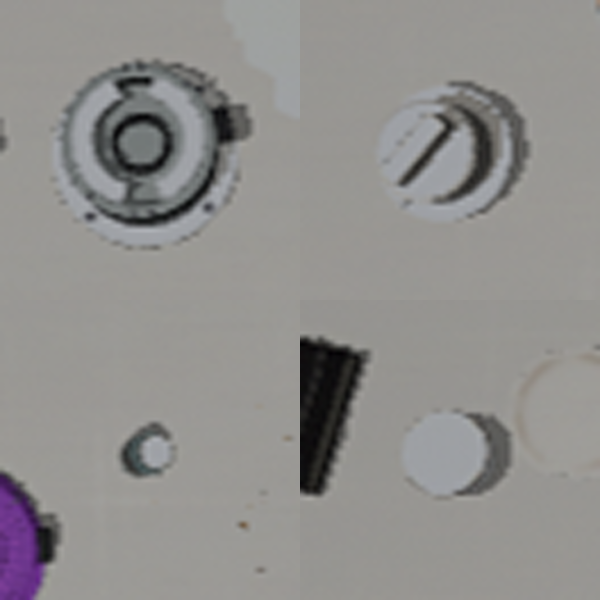

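The crop confirms the grey pot as the keeper: its slots run image up/down, so along about ±x, and the black pin is to the right. The lid is the piece with the diagonal bar. The disc at (150,215) is plain and only 32 mm high, so it isn't the lid. The depth heights agree with the text: keeper 0.07, lid 0.084, vial 0.064. I'll go to the vial first.

```bash
python3 -m creep '[[[1,4.3,-2,0.9,0,0,0],[1,4.3,-2,0.9,0,0,0],[1,4.3,-2,0.9,0,0,0],[1,4.3,-2,0.9,0,0,0],[1,4.3,-2,0.9,0,0,0],[1,4.3,-2,0.9,0,0,0],[1,4.3,-2,0.9,0,0,0],[1,4.3,-2,0.9,0,0,0],[1,0,0,0,0,0,0],[1,0,0,0,0,0,0]]]' 60
cat >> h.py <<'E'
def wrist(name=None):
    s=bot.observe(); d=vision.grab_frame("wrist")
    T=np.eye(4);T[:3,:3]=R.from_euler("xyz",s["tool_rot"]).as_matrix();T[:3,3]=s["position"]
    d["cam_to_world"]=T@np.array(d["tool_from_camera"])
    if name: cv2.imwrite("pics/"+name,d["image"])
    return s,d
def dirs(d,u,v):
    f=f_(d);x=(u-d["cx"])/f;y=(v-d["cy"])/f;r=np.hypot(x,y)+1e-9
    return np.stack([x/r*np.sin(r),y/r*np.sin(r),np.cos(r)],-1)@d["cam_to_world"][:3,:3].T
def wcloud(d):
    v,u=np.mgrid[0:480,0:640].astype(float);f=f_(d);r=np.hypot(u-d["cx"],v-d["cy"])/f
    t=d["depth"]/np.cos(r)
    return d["cam_to_world"][:3,3]+dirs(d,u,v)*t[...,None]
def wplane(d,u,v,h):
    D=dirs(d,np.asarray(u,float),np.asarray(v,float));o=d["cam_to_world"][:3,3]
    return o+D*((h-o[2])/D[...,2])[...,None]
def near(P,c,r,lo,hi):
    return (np.hypot(P[...,0]-c[0],P[...,1]-c[1])<r)&(P[...,2]>lo)&(P[...,2]<hi)
def totool(s,dw):
    return R.from_euler("xyz",s["tool_rot"]).inv().apply(dw)*100
E
python3 - <<'E'
from h import *
s,d=wrist("w1.png");print(s["clock"],s["position"],s["tool_rot"],s["qpos"])
P=wcloud(d);c=(.485,-.317)
m=near(P,c,.04,.055,.08);q=P[m];print(m.sum(),np.argwhere(m).mean(0),q.mean(0),(q.min(0)+q.max(0))/2,np.ptp(q,0),np.percentile(q[:,2],[50,95]))
t=m&(P[...,2]>np.percentile(q[:,2],95)-.006);(x,y),r=cv2.minEnclosingCircle(np.argwhere(t)[:,::-1].astype(np.float32));print(x,y,r,wplane(d,x,y,.064))
E
```

```text
clock: 1.4
position: [0.4838, -0.3168, 0.3325]
tool_rot: [-3.141, 0.001, 0.355]
force: [1.4, 0.2, 0.8]
grip_width: 0.0854
finger_force: 0.0
1.4 [ 0.48379516 -0.31684464  0.33253526] [-3.14147344e+00  6.34763231e-04  3.54740100e-01] [ 0.54275634  0.53477364 -0.09176465  1.79064638  0.06446681  0.8195783
 -0.79636783]
711 [228.74542897 314.74683544] [ 0.49007599 -0.31851732  0.06283202] [ 0.48904049 -0.31896298  0.06029274] [0.02039229 0.02024549 0.0105415 ] [0.06334306 0.06471184]
314.80596923828125 229.02984619140625 15.138067245483398 [ 0.49025178 -0.31848249  0.064     ]
```

View pics/w1.png

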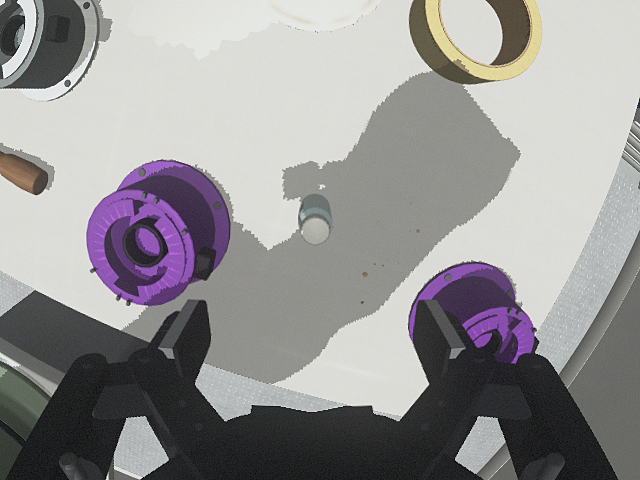

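The vial's cap is at (315,229), which gives (0.490,-0.3185) and a top at 0.064. The purple pots stand either side at (145,235) and (490,320), so I'll descend half open and then grip.

```bash
python3 -m creep '[[[0.3,0.25,0.2,1,0,0,0],[0.3,0.2,0.15,3,0,0,0],[0.3,0,0,4,0,0,0],[0.3,0,0,3,0,0,0],[0.3,0,0,0.9,0,0,0],[0.3,0,0,0,0,0,0],[-1,0,0,0,0,0,0],[-1,0,0,0,0,0,0],[-1,0,0,0,0,0,0],[-1,0,0,0,0,0,0]]]' 50
```

```text
clock: 2.7
position: [0.4899, -0.3185, 0.2149]
tool_rot: [3.14, -0.001, 0.355]
force: [-1.3, 0.4, 8.5]
grip_width: 0.022
finger_force: 48.6
```

```bash
python3 -m creep '[[[-1,0,0,-3,0,0,0],[-1,0,0,-5,0,0,0],[-1,1.5,-4.1,-4,0,0,0],[-1,1.5,-4.1,-2,0,0,0],[-1,1.5,-4.1,0,0,0,0],[-1,1.5,-4.1,0,0,0,0],[-1,1.5,-4.1,0,0,0,0],[-1,1.7,-4.1,0,0,0,0],[-1,0,0,0,0,0,0],[-1,0,0,0,0,0,0]]]'
python3 - <<'E'
from h import *
s,d=wrist("w2.png");print(s["clock"],s["position"],s["tool_rot"],s["grip_width"])
P=wcloud(d);c=(.557,-.033)
m=near(P,c,.06,.064,.08);q=P[m];print(m.sum(),q.mean(0),(q.min(0)+q.max(0))/2,np.ptp(q,0))
m=near(P,c,.065,.001,.01);q=P[m];print(m.sum(),(q.min(0)+q.max(0))/2,np.ptp(q,0))
h=P[...,2];print("ring z",np.percentile(h[near(P,c,.05,.06,.08)],[10,50,90,98]))
import pickle;pickle.dump((s,d),open("w2.pkl","wb"))
E
```

```text
clock: 3.95
position: [0.4903, -0.0561, 0.3541]
tool_rot: [3.141, -0.001, 0.355]
force: [0.2, -1.0, 0.0]
grip_width: 0.022
finger_force: 49.2
3.95 [ 0.49032588 -0.05610055  0.35413993] [ 3.14098582e+00 -5.05896420e-04  3.54689073e-01] 0.02202968795191241
7948 [ 0.56047147 -0.0280958   0.06831722] [ 0.5600425  -0.0305137   0.06883966] [0.09166032 0.0965051  0.00956082]
455 [ 0.55898256 -0.03260981  0.00413358] [0.12352334 0.12401813 0.0062642 ]
ring z [0.06610031 0.0683715  0.06993312 0.07086784]
```

View pics/w2.png

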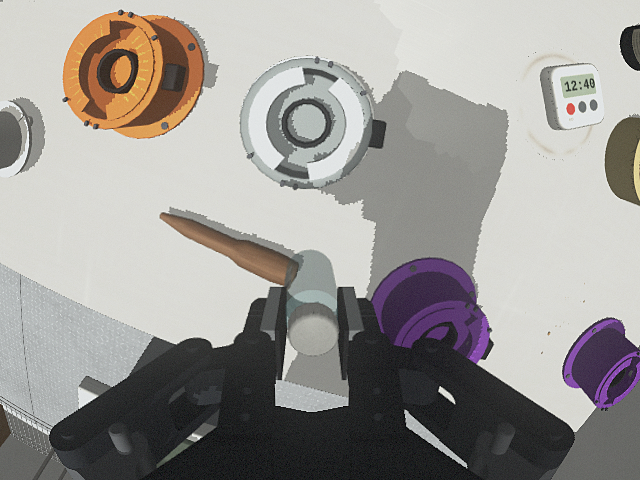

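The keeper's mouth is at about (307,122). The paired ribs at (324,61) and (289,185) mark the slots, and the single ribs are at (364,93) and (250,156). The vial hangs in the grip at (313,330). Next I'll fit the socket and the ribs precisely.

```bash
cat > fit.py <<'E'
from h import *
from scipy.optimize import least_squares
def circ(p):
    return least_squares(lambda a:np.hypot(p[:,0]-a[0],p[:,1]-a[1])-a[2],[*p.mean(0)[:2],.03],loss="soft_l1",f_scale=.001).x
def keeper(d,c):
    g=cv2.cvtColor(d["image"],cv2.COLOR_BGR2GRAY);v,u=np.mgrid[0:480,0:640]
    for h,rm,lab in((.058,.025,"tube"),(.073,.05,"ribs")):
        X=wplane(d,u,v,h);r=np.hypot(X[...,0]-c[0],X[...,1]-c[1])
        if lab=="tube":
            m=((g<60)&(r<rm)).astype(np.uint8)
            cs,_=cv2.findContours(m,cv2.RETR_CCOMP,cv2.CHAIN_APPROX_NONE)
            for k in sorted(cs,key=len)[-2:]:
                p=wplane(d,k[:,0,0],k[:,0,1],h);a=circ(p);print(lab,len(k),a)
            c=a[:2]
        else:
            m=((g<75)&(r>.038)&(r<.0495)).astype(np.uint8)
            n,_,st,ce=cv2.connectedComponentsWithStats(m)
            for i in range(1,n):
                if 5<st[i,4]<120:
                    p=wplane(d,*ce[i],h);print(lab,ce[i].round(1),st[i,4],p[:2].round(4),np.hypot(*(p[:2]-c)).round(4),np.degrees(np.arctan2(*(p[:2]-c)[::-1])).round(1))
E
python3 - <<'E'
from fit import *
import pickle
s,d=pickle.load(open("w2.pkl","rb"));keeper(d,np.array([.559,-.0315]))
# collar outer by depth
P=wcloud(d);m=near(P,(.559,-.0315),.06,.066,.072).astype(np.uint8)
k=max(cv2.findContours(m,cv2.RETR_EXTERNAL,cv2.CHAIN_APPROX_NONE)[0],key=len);p=wplane(d,k[:,0,0],k[:,0,1],.07);print("collar",circ(p))
# vial
T=np.linalg.inv(R.from_euler("xyz",s["tool_rot"]).as_matrix());Q=(P-s["position"])@T.T
m=(np.hypot(Q[...,0],Q[...,1])<.03)&(Q[...,2]>.12)&(Q[...,2]<.23);g=d["image"].astype(int);m[:250]=0
m&=(g.min(-1)>90)
for lo in np.arange(.13,.23,.01):
    q=Q[m&(Q[...,2]>lo)&(Q[...,2]<lo+.01)]
    if len(q)>10: print(round(lo,3),len(q),q.min(0).round(4),q.max(0).round(4))
E
```

```text
tube 36 [ -62.51149946 -108.86452308  125.77758956]
tube 117 [ 0.56028531 -0.02806309  0.01422778]
collar [ 0.56017173 -0.02810105  0.0443601 ]
0.13 163 [-0.0103 -0.0282  0.1302] [0.0128 0.0184 0.1383]
0.14 15 [-0.0108 -0.0228  0.1414] [0.0081 0.0122 0.15  ]
0.15 2061 [-0.0104 -0.023   0.15  ] [0.0111 0.0118 0.16  ]
0.16 914 [-0.0105 -0.023   0.16  ] [0.0122 0.02   0.17  ]
0.17 478 [ 0.0046 -0.0093  0.17  ] [0.0121 0.0124 0.18  ]
0.18 371 [ 0.0035 -0.0099  0.1801] [0.012  0.0127 0.19  ]
0.19 297 [ 0.0011 -0.0116  0.19  ] [0.0121 0.0132 0.2   ]
0.2 283 [ 0.0035 -0.0107  0.2   ] [0.0121 0.0124 0.21  ]
0.21 95 [ 0.0037 -0.0093  0.21  ] [0.0122 0.0122 0.215 ]
```

```bash
python3 -m creep '[[[-1,2,-0.1,0,0,0,0],[-1,2.5,-0.12,1,0,0,0],[-1,1.95,-0.1,2.2,0,0,0],[-1,0,0,2,0,0,0],[-1,0,0,0,0,0,0],[-1,0,0,0,0,0,0]]]'
python3 - <<'E'
from fit import *
import pickle
s,d=wrist();print(s["clock"],s["position"],s["force"])
cv2.imwrite("pics/w3.png",cv2.resize(d["image"][170:420,190:440],(600,600)))
pickle.dump((s,d),open("w3.pkl","wb"))
s2,d2=pickle.load(open("w2.pkl","rb"));c=np.array([.5602,-.0281])
for px in((317,60),(331,62),(283,184),(295,186),(364,93),(250,156)):
    p=wplane(d2,*px,.073)[:2]-c;print(px,np.hypot(*p).round(4),np.degrees(np.arctan2(p[1],p[0])).round(1))
P=wcloud(d2);m=near(P,c,.05,.0715,.077)
n,_,st,ce=cv2.connectedComponentsWithStats(m.astype(np.uint8))
for i in range(1,n):
    if st[i,4]>4:
        p=wplane(d2,*ce[i],.073)[:2]-c;print(ce[i].round(1),st[i,4],np.hypot(*p).round(4),np.degrees(np.arctan2(p[1],p[0])).round(1))
E
```

```text
clock: 4.75
position: [0.5498, -0.031, 0.3024]
tool_rot: [3.141, -0.0, 0.354]
force: [0.3, -0.3, -0.7]
grip_width: 0.0216
finger_force: 49.2
4.75 [ 0.54978613 -0.03100188  0.30244365] [ 0.32377891 -0.28188445 -0.72547359]
(317, 60) 0.0435 10.5
(331, 62) 0.0448 -1.5
(283, 184) 0.044 179.5
(295, 186) 0.0433 -169.6
(364, 93) 0.0439 -41.1
(250, 156) 0.0435 140.0
[316.4  59.5] 19 0.0437 11.1
[330.1  63.4] 16 0.0437 -1.3
[362.9  92.4] 19 0.0435 -40.2
[249.2 155.2] 16 0.0437 139.1
[281.6 183.4] 17 0.044 178.1
[294.8 186.9] 13 0.0439 -169.6
```

View pics/w3.png

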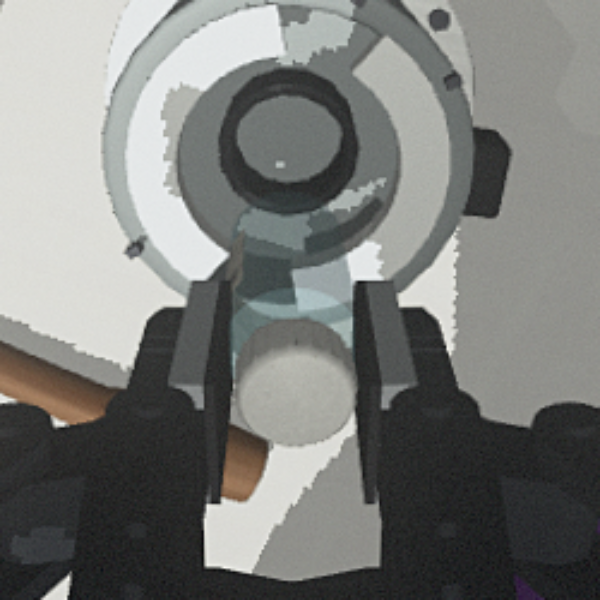

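```bash
python3 - <<'E'
from fit import *
import pickle
s,d=pickle.load(open("w3.pkl","rb"));c=np.array([.5602,-.0281])
g=cv2.cvtColor(d["image"],cv2.COLOR_BGR2GRAY);v,u=np.mgrid[0:480,0:640]
X=wplane(d,u,v,.058);r=np.hypot(*(X[...,:2]-c).transpose(2,0,1))
m=((g<75)&(r<.0205)&(v<262)).astype(np.uint8)
for k in sorted(cv2.findContours(m,cv2.RETR_CCOMP,cv2.CHAIN_APPROX_NONE)[0],key=len)[-2:]:
    p=wplane(d,k[:,0,0],k[:,0,1],.058);a=circ(p);print(len(k),a,totool(s,[a[0]-s["position"][0],a[1]-s["position"][1],0]))
P=wcloud(d);T=R.from_euler("xyz",s["tool_rot"]).as_matrix();Q=(P-s["position"])@T
m=(np.hypot(Q[...,0],Q[...,1])<.03)&(Q[...,2]>.14)&(Q[...,2]<.157)&(d["image"].min(-1)>90)&(v>290)
k=np.argwhere(m&(abs(Q[...,1])<.012));q=Q[m&(abs(Q[...,1])<.0125)];print(len(q),q.min(0),q.max(0))
(x,y),rr=cv2.minEnclosingCircle(k[:,::-1].astype(np.float32));z=np.median(q[:,2])
pw=wplane(d,x,y,s["position"][2]-z);print("vial tool",totool(s,pw-s["position"]),rr)
E
```

```text
117 [ 0.56337872 -0.02667149  0.01240075] [1.42511649e+00 6.44200544e-02 6.40557611e-04]
171 [ 0.56197309 -0.02721797  0.0179181 ] [1.27432648e+00 6.70145833e-02 5.76402488e-04]
1916 [-0.01075576 -0.01166801  0.14080582] [0.01149555 0.01209755 0.15697243]
vial tool [ 0.52800132 -0.04029861 15.16239087] 35.92362976074219
```

```bash
python3 - <<'E'
from fit import *
import pickle
for n in("w2","w3"):
    s,d=pickle.load(open(n+".pkl","rb"));c=np.array([.561,-.0278])
    g=cv2.cvtColor(d["image"],cv2.COLOR_BGR2GRAY);v,u=np.mgrid[0:480,0:640]
    X=wplane(d,u,v,.058);r=np.hypot(*(X[...,:2]-c).transpose(2,0,1))
    m=((g<75)&(r<.022)).astype(np.uint8)
    k=sorted(cv2.findContours(m,cv2.RETR_CCOMP,cv2.CHAIN_APPROX_NONE)[0],key=len)[-1]
    p=wplane(d,k[:,0,0],k[:,0,1],.058)
    p=p[p[:,0]>(.550 if n=="w2" else .556)]
    a=circ(p);print(n,"tube outer",a)
    P=wcloud(d);mm=near(P,c,.06,.0715,.08).astype(np.uint8)
    N,_,st,ce=cv2.connectedComponentsWithStats(mm)
    for i in range(1,N):
        if st[i,4]>5: print(ce[i].round(1),st[i,4],wplane(d,*ce[i],.073)[:2].round(4))
E
```

```text
w2 tube outer [ 0.56014418 -0.02818463  0.0169461 ]
[316.4  59.5] 19 [ 0.6031 -0.0197]
[330.1  63.4] 16 [ 0.6038 -0.0291]
[362.9  92.4] 19 [ 0.5934 -0.0562]
[249.2 155.2] 16 [5.272e-01 5.000e-04]
[281.6 183.4] 17 [ 0.5163 -0.0267]
[294.8 186.9] 13 [ 0.517 -0.036]
w3 tube outer [ 0.5634354  -0.02685649  0.01728369]
[323.5 163.8] 36 [ 0.6037 -0.0197]
[339.9 168.6] 27 [ 0.6043 -0.0289]
[378.2 204.1] 28 [ 0.5935 -0.056 ]
[245.6 274.4] 19 [5.275e-01 4.000e-04]
```

```bash
python3 -m creep '[[[-1,1.06,0.03,0,0,0,0],[-1,0,0,1.5,0,0,0],[-1,0,0,1,0,0,0],[-1,0,0,0.6,0,0,0],[-1,0,0,0.6,0,0,0],[-1,0,0,0.3,0,0,0],[-1,0,0,0,0,0,0]]]'
```

```text
clock: 5.68
position: [0.5598, -0.0268, 0.2616]
tool_rot: [-3.142, 0.0, 0.355]
force: [-0.9, -0.6, -0.1]
grip_width: 0.022
finger_force: 49.2
```

```bash
python3 -m creep '[[[-1,0,0,0.3,0,0,0],[-1,0,0,0.25,0,0,0],[-1,0,0,0.1,0,0,0],[-1,0,0,0,0,0,0]]]'
```

```text
clock: 6.18
position: [0.5598, -0.0268, 0.2552]
tool_rot: [-3.142, -0.0, 0.355]
force: [0.9, 0.8, -0.8]
grip_width: 0.022
finger_force: 49.2
```

```bash
python3 -m creep '[[[-1,0,0,0.1,0,0,0],[-1,0,0,0,0,0,0]]]'
```

```text
clock: 6.42
position: [0.5601, -0.0267, 0.2549]
tool_rot: [3.141, -0.001, 0.355]
force: [-2.3, 0.4, 11.9]
grip_width: 0.0216
finger_force: 50.6
```

The vial touches the socket floor (11.9 N, with the height as predicted), so I'll release it and rise.

```bash
python3 -m creep '[[[0.2,0,0,0,0,0,0],[0.2,0,0,0,0,0,0],[0.2,0,0,0,0,0,0],[0.2,0,0,-2,0,0,0],[0.2,0,0,-4,0,0,0],[0.2,0,0,-5,0,0,0]]]' && python3 -m creep '[[[0.7,0.25,-2.56,-1,0,0,-0.182],[0.7,0.7,-2.47,0,0,0,-0.182],[0.7,1.14,-2.3,0,0,0,-0.182],[0.7,1.54,-2.06,0,0,0,-0.182],[0.7,1.89,-1.75,0,0,0,-0.182],[0.7,2.17,-1.38,0,0,0,-0.182],[0.7,2.38,-0.96,0,0,0,-0.182],[0.7,2.52,-0.5,0,0,0,-0.182],[0.7,2.57,-0.05,0,0,0,-0.182],[0.7,2.54,0.42,0,0,0,-0.182],[0.7,2.42,0.87,0,0,0,-0.182],[0.7,0,0,0,0,0,0]]]'
python3 - <<'E'
from h import *
import pickle
d=vision.grab_frame("top");P=cloud(d)
m=near(P,(.558,-.031),.02,.08,.12);q=P[m];print("vial",m.sum(),q.mean(0) if m.any() else 0,q.max(0) if m.any() else 0)
s,d=wrist();print(s["position"],s["tool_rot"],s["qpos"]);pickle.dump((s,d),open("w4.pkl","wb"))
cv2.imwrite("pics/w4.png",d["image"])
P=wcloud(d);m=near(P,(.46,.274),.05,.077,.095);q=P[m];print(m.sum(),q.mean(0),np.percentile(q[:,2],[50,95]))
m=m.astype(np.uint8);k=max(cv2.findContours(m,cv2.RETR_EXTERNAL,cv2.CHAIN_APPROX_NONE)[0],key=cv2.contourArea)
p=wplane(d,k[:,0,0],k[:,0,1],.084)[:,:2];c,wh,a=cv2.minAreaRect((p*1000).astype(np.float32));print(c,wh,a)
print(totool(s,[c[0]/1000-s["position"][0],c[1]/1000-s["position"][1],0]))
E
```

```text
clock: 7.18
position: [0.5595, -0.0268, 0.3648]
tool_rot: [-3.141, 0.002, 0.355]
force: [0.6, -0.0, 0.3]
grip_width: 0.0513
finger_force: 0.0
clock: 8.68
position: [0.4868, 0.248, 0.3741]
tool_rot: [3.141, -0.001, 2.361]
force: [-0.1, 0.1, 0.1]
grip_width: 0.0726
finger_force: 0.0
vial 71 [ 0.55452813 -0.02933088  0.09839879] [ 0.56702472 -0.01525526  0.10898378]
[0.48730872 0.24683918 0.37401194] [-3.14131954e+00 -4.07975139e-04  2.35655983e+00] [-0.08720552  0.5055195  -0.67272974  1.81612065  0.37889264  0.95239802
 -0.13712327]
1239 [0.45836806 0.27465073 0.08279453] [0.08293413 0.0842099 ]
(458.63189697265625, 274.4421081542969) (14.326421737670898, 45.70104217529297) 51.761348724365234
[ 3.97960660e+00 -7.44819980e-02  1.64392296e-03]
```

View pics/w4.png

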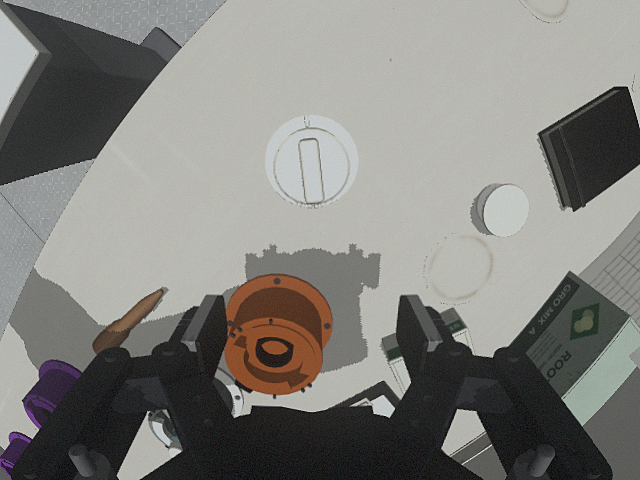

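The lid is at (310,170). Its bar centre is at (0.4586,0.2744), it measures 14.3×45.7 mm, its top is at 0.084, and it runs at 141.8°. Now I'll go down and grip it.

```bash
python3 -m creep '[[[0.4,2,-0.03,0,0,0,0],[0.4,1.98,-0.04,1,0,0,-0.118],[0.4,0,0,4,0,0,0],[0.4,0,0,4,0,0,0],[0.4,0,0,3,0,0,0],[0.4,0,0,1.6,0,0,0],[0.4,0,0,0,0,0,0],[-1,0,0,0,0,0,0],[-1,0,0,0,0,0,0],[-1,0,0,0,0,0,0],[-1,0,0,0,0,0,0]]]' 80
```

```text
clock: 10.15
position: [0.4591, 0.2744, 0.2392]
tool_rot: [3.14, 0.001, 2.475]
force: [-1.5, -1.5, 11.1]
grip_width: 0.0121
finger_force: 78.5
```

```bash
python3 -m creep '[[[-1,0,0,-2,0,0,0],[-1,0,0,-5,0,0,0],[-1,0,0,-5,0,0,0],[-1,-3.8,-2.5,-1.1,0,0,-0.15],[-1,-3.39,-3.04,0,0,0,-0.15],[-1,-2.89,-3.51,0,0,0,-0.15],[-1,-2.34,-3.9,0,0,0,-0.15],[-1,-1.73,-4.21,0,0,0,-0.15],[-1,-1.08,-4.42,0,0,0,0],[-1,-1.08,-4.42,0,0,0,0],[-1,0,0,0,0,0,0],[-1,0,0,0,0,0,0]]]'
python3 - <<'E'
from h import *
import pickle
s,d=wrist();print(s["position"],s["tool_rot"],s["qpos"][6],s["force"]);pickle.dump((s,d),open("w5.pkl","wb"))
cv2.imwrite("pics/w5.png",d["image"])
print(totool(s,np.array([.5602,-.0275,.0])-[*s["position"][:2],0]),np.degrees(s["tool_rot"][2]))
d=vision.grab_frame("top");P=cloud(d);cv2.imwrite("pics/t5.png",d["image"][150:330,180:420])
E
```

```text
clock: 11.65
position: [0.5595, -0.0274, 0.3701]
tool_rot: [3.141, 0.0, -3.058]
force: [-0.4, 0.5, -1.4]
grip_width: 0.0121
finger_force: 78.8
[ 0.55954678 -0.02742793  0.37006055] [ 3.14134130e+00  4.54620832e-04 -3.05835885e+00] 1.1425477821470476 [-0.41471894  0.45795286 -1.36842387]
[-6.44969448e-02 -1.26132602e-02  2.61512240e-05] -175.23105458582145
```

View pics/w5.png

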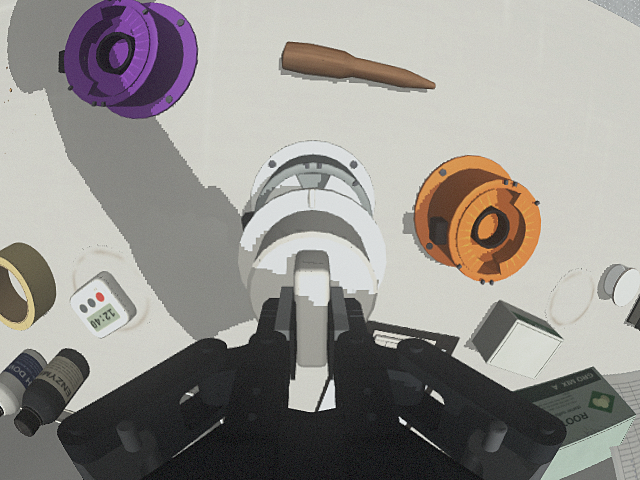

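The lid hangs square: its pointer at (312,195) faces the paired ribs at (313,165). Lowering now.

```bash
python3 -m creep '[[[-1,-0.06,0,1.5,0,0,0],[-1,0,0,2,0,0,0],[-1,0,0,1.5,0,0,0],[-1,0,0,0.8,0,0,0],[-1,0,0,0.5,0,0,0],[-1,0,0,0.2,0,0,0],[-1,0,0,0,0,0,0]]]'
```

```text
clock: 12.62
position: [0.5605, -0.0278, 0.3044]
tool_rot: [-3.142, 0.0, -3.058]
force: [0.4, 0.4, -1.1]
grip_width: 0.0121
finger_force: 78.8
```

```bash
python3 -m creep '[[[-1,0,0,0.4,0,0,0],[-1,0,0,0.3,0,0,0],[-1,0,0,0.2,0,0,0],[-1,0,0,0.15,0,0,0],[-1,0,0,0,0,0,0]]]'
```

```text
clock: 13.25
position: [0.5604, -0.0278, 0.2936]
tool_rot: [3.142, -0.0, -3.058]
force: [-0.0, 0.1, -1.4]
grip_width: 0.0121
finger_force: 78.8
```

```bash
python3 -m creep '[[[-1,0,0,0.08,0,0,0],[-1,0,0,0,0,0,0]]]'; python3 -m creep '[[[-1,0,0,0.06,0,0,0],[-1,0,0,0,0,0,0]]]'
```

```text
clock: 13.5
position: [0.5604, -0.0276, 0.2932]
tool_rot: [-3.141, 0.0, -3.058]
force: [-1.8, 1.0, 5.1]
grip_width: 0.012
finger_force: 79.5
clock: 13.75
position: [0.5604, -0.0276, 0.2932]
tool_rot: [-3.141, 0.0, -3.058]
force: [-6.1, -0.5, 16.5]
grip_width: 0.0122
finger_force: 81.5
```

The lid is seated: z = 0.2932 is exactly 54 mm above the pick height, and it has contact. Now I'll turn it clockwise 45° with a light push.

```bash
python3 -m creep '[[[-1,0,0,-0.04,0,0,0.06],[-1,0,0,0,0,0,0.12],[-1,0,0,0,0,0,0.12],[-1,0,0,0,0,0,0.12],[-1,0,0,0,0,0,0.12],[-1,0,0,0,0,0,0.12],[-1,0,0,0,0,0,0.125],[-1,0,0,0,0,0,0],[-1,0,0,0,0,0,0]]]'
python3 - <<'E'
from h import *
s,d=wrist();print(np.degrees(s["tool_rot"][2]),s["moment"],s["force"])
cv2.imwrite("pics/w6.png",cv2.resize(d["image"][110:360,180:440],(624,600)))
P=wcloud(d)
import pickle;pickle.dump((s,d),open("w6.pkl","wb"))
d=vision.grab_frame("top");cv2.imwrite("pics/t6.png",cv2.resize(d["image"][190:290,230:360],(650,500)))
E
```

```text
clock: 14.88
position: [0.5607, -0.0276, 0.2932]
tool_rot: [3.141, 0.001, 2.443]
force: [-0.6, 0.7, 8.7]
grip_width: 0.012
finger_force: 80.2
139.97960006517067 [-0.11768609  0.15944519 -0.13186519] [-0.61438991  0.67458943  8.7004407 ]
```

View pics/w6.png

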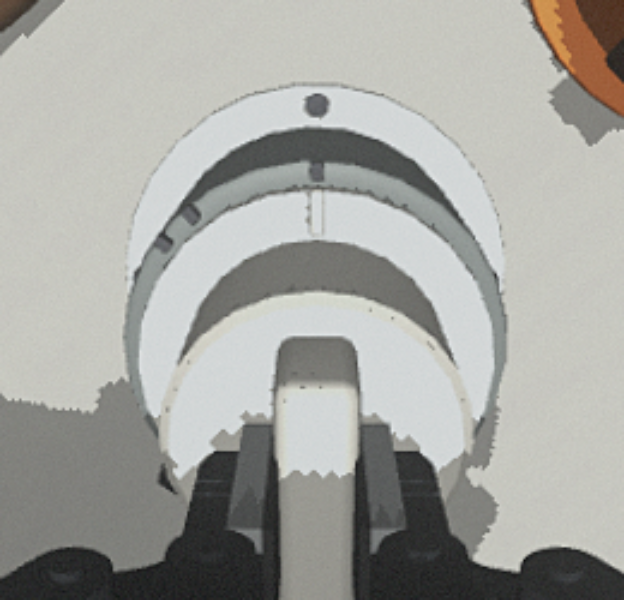

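The pointer at (317,212) lines up with the single rib at (317,172). The rim is down on the collar with about 9 N of push and the grip is holding.

```bash
python3 -c "
from workcell import bot
s=bot.observe();print(s['clock'],s['qd'].round(3),s['force']);print(bot.job_done())"
```

```text
14.975 [ 0.    -0.    -0.001  0.002  0.001 -0.001  0.002] [-0.51668967 -0.62644193  8.85506985]
the job is handed in; nothing more can be done
None
```

I handed the job in at 15 s: the vial is upright in its socket, and the lid is on, fully down, turned about 45° clockwise to the single ribs, and still gripped; the hand-in call returned no verdict.

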